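# Pack the bootmaker's bench tray

### The job

Pack the divided bench tray for the next pair of boots: put the tan heel block, the tack tin with the yellow lid, the white pot with the green cap and the blue sharpening stone each in the middle of the compartment whose floor carries its own outline in its own colour, all the right way up, with the stone lying lengthwise along its outline. Leave the black heel block and the red-lidded tin where they are on the bench.

Things in the scene. Friction and masses are not known exactly. Their poses are not given: they have to be found in the camera images.
- heel_tan_c (a point): Tan heel block of stacked leather, D-shaped seen from above: 58 mm long (x), 52 mm wide between its flat parallel sides (y), 38 mm high; the round end is towards +x. About 0.13 kg. Stands upright at the start; this point is at its centre, half-way up; z up.
- tin_yellow_c (a point): Round steel tack tin with a yellow lid, 54 mm across the lid (51 mm below it; the lid is the top 12 mm), 36 mm high, closed. About 0.2 kg. Stands upright at the start; this point is at its centre, half-way up; z up.
- pot_c (a point): Round white pot of edge dressing with a green screw cap, 42 mm across, 62 mm high (the cap is the top 22 mm), closed. About 0.13 kg. Stands upright at the start; this point is at its centre, half-way up; z up.
- stone_c (a point): Sharpening stone, a flat block with blue upper half and grey lower half, 80 mm long (x), 36 mm wide (y), 24 mm high. About 0.17 kg. Stands upright at the start; this point is at its centre, half-way up; z up.
- heel_black_c (a point): Black heel block, otherwise the same shape and size as the tan one; it does not belong in the tray. Stands upright at the start; this point is at its centre, half-way up; z up.
- tin_red_c (a point): Tin with a red lid, otherwise the same as the yellow-lidded one; it does not belong in the tray. Stands upright at the start; this point is at its centre, half-way up; z up.
- pad_heel: Tan D-shaped outline, 58 mm (x) by 52 mm (y): the tan heel block's place. Flat in the middle of a compartment of the pale wooden tray, square to its walls. Origin: centre of its underside, on the tray floor, 6 mm above the bench; z up. 1 mm thick; things rest on the tray floor as if it were not there.
- pad_tin: Yellow round outline, 54 mm across: the yellow-lidded tin's place. Flat in the middle of a compartment of the pale wooden tray, square to its walls. Origin: centre of its underside, on the tray floor, 6 mm above the bench; z up. 1 mm thick; things rest on the tray floor as if it were not there. Tray: fixed to the bench, 258 mm square, two by two compartments 120 mm square inside, walls 6 mm thick, rising to 22 mm above the bench.
- pad_pot: Green round outline, 42 mm across: the green-capped pot's place. Flat in the middle of a compartment of the pale wooden tray, square to its walls. Origin: centre of its underside, on the tray floor, 6 mm above the bench; z up. 1 mm thick; things rest on the tray floor as if it were not there.
- pad_stone: Blue oblong outline, 80 mm (x) by 36 mm (y): the stone's place; the stone lies along its x, either way round. Flat in the middle of a compartment of the pale wooden tray, square to its walls. Origin: centre of its underside, on the tray floor, 6 mm above the bench; z up. 1 mm thick; things rest on the tray floor as if it were not there.
There are look-alikes about, which are no part of the job. Leave any pink look-alike of the part that bears pot_c alone. Of the things that look like the part that bears heel_tan_c, take the one that is nearest to the robot's base at the start.

How it is judged (in metres and radians):
At the end, for the whole second after the job is handed in: Tan heel, yellow-lidded tin, pot and stone rest on the tray floor, upright (0.15 rad), released, at rest, each within 15 mm of the centre of its own outline; the stone along its outline within 0.30 rad; the black heel and red-lidded tin within 20 mm of their starts (horizontal distance between heel_tan_c and pad_heel below 0.015 m and z of heel_tan_c in the frame of pad_heel below 0.025 m and angle between each of heel_tan_c, tin_yellow_c, pot_c, stone_c's own z axis and vertical below 0.15 rad and linear speed of each of heel_tan, tin_yellow, pot, stone below 0.02 m/s and angular speed of each of heel_tan, tin_yellow, pot, stone below 0.2 rad/s and horizontal distance between tin_yellow_c and pad_tin below 0.015 m and z of tin_yellow_c in the frame of pad_tin below 0.024 m and horizontal distance between pot_c and pad_pot below 0.015 m and z of pot_c in the frame of pad_pot below 0.037 m and horizontal distance between stone_c and pad_stone below 0.015 m and z of stone_c in the frame of pad_stone below 0.018 m and angle between the x axis of stone_c and the x axis of pad_stone, either way round below 0.3 rad and distance of each of heel_black_c, tin_red_c from where it was at the start of the episode below 0.02 m); the robot touches nothing.
It fails at once if the black heel block is moved more than 20 mm (distance of heel_black_c from where it was at the start of the episode above 0.02 m).
It fails at once if the red-lidded tin is moved more than 20 mm (distance of tin_red_c from where it was at the start of the episode above 0.02 m).
It also fails if it takes over 118 s, if anything falls off the work surface, if the arm or the gripper's body presses on something with over 40 N, if the wrist force passes 120 N, or if a joint passes its speed limit or range.

### The arm

A 6-joint arm with a two-finger parallel gripper is mounted at the origin on the work surface. World frame = base frame: x ahead of the robot, y to its left, z up, the work surface at z = 0. Lengths are in mm, angles in rad, forces in N, time in s.
With the tool pointing down it reaches from about 275 to 750 mm from the base axis. Payload 10.2 kg.
Tool frame: the origin (TCP) lies at the very end of the fingers, on their centre line; the grasp point (between the pads) lies 19 mm behind it (ctrl.tcp_to_grasp is the distance from the TCP to the grasp point, in mm); z points along the fingers, x is the direction in which the jaws open and shut, and the axes are right-handed (so a half turn about z gives the same grasp; the last joint's range is limited). The gripper opens to 85 mm and grips with 20 to 120 N. Pads are 22 mm wide; open, the fingers measure 114 mm over their backs; the gripper's body (76 mm by 85 mm) begins 54 mm behind the grasp point. The pads swing forward as they close: fully open they stand 13 mm farther back than shut.
Start: joints at [-1.545, 0.313, 1.498, -0, 1.331, -0.223], TCP at [129.263, -508.844, 231.294] pointing down, gripper open.
Joint ranges: [-2.94, 2.94], [-0.97, 2.17], [0.19, 2.56], [-1.23, 4.37], [0.02, 3.11], [-2.88, 2.88]. Speed limits (rad/s): [2.39, 2.39, 3.01, 3.14, 3.14, 3.14].

### API

Orientations are given as a unit quaternion [w, x, y, z].
In Python, from rig import monitor, vision, order, ctrl gives the robot as it stands. The module is installed in compiled form; this text tells all that it offers.
- The arm moves only by the shell command python3 -m pendant 'ROWS' [FORCE]. ROWS is JSON, a list that holds one entry, the list of rows, each a list of 5 numbers: the closure, from -1 (fully open) to 1 (shut), then the shift along the world's x, y, z in m, then the turn about the world's z in degrees. In form: [[[fingers, dx, dy, dz, spin], ...]]. A call has 1 to 20 rows; each row is the pose to reach, as a shift and turn from the pose commanded when the call began; what a row does not reach only later rows make up. A row lasts 1/10 s, in which the tool goes at most 50 mm and 8.59 degrees, less where a joint would pass 70% of its speed; a pose out of reach is approached as far as the arm can. A call with a gripper value outside its range is refused whole. The fingers move at their own pace and stop on an object; FORCE is the grip in N (left out, the last holds). Time passes only in rows, so rows that repeat a pose let the fingers close. It gives the time, the measured TCP pose, the force and the opening at its end, in the units of the state.
- monitor.sense(): the state, without advancing time (a new reading comes with each control period).
- vision.capture(name): name is "scene" or "top" or "wrist"; returns (picture, depth): 420x560x3 uint8, red, green, blue; 420x560 float32, mm along the optical axis (not along the pixel's ray), 0 where there is no reading.
- vision.camera_info(name): a dict with "fov_y" (degrees; the focal length in pixels is half the picture's height over the tangent of half this angle, whatever the lens; pixels are square), "cx", "cy" (the principal point, pixels), "R" (3x3) and "t" (3): a world point X has camera coordinates R X + t; the wrist camera has in their place "hand_eye" (4x4, takes a point from camera to tool coordinates, whose origin is the TCP and whose axes are the tool frame's). Camera axes: x right, y down, z forward; pixel columns grow to the right and rows downward; lengths in mm; the calibration is good to about 2 mm. A picture is of the moment at which its call begins: read the wrist's pose just before it. camera_info takes no time and is no camera call.
- order.finish_job(): hands the job in, once; it reports no verdict.
The state is a dict: "time_s": time; "joints": joint angles; "dq": joint speeds; "tau": joint torques, N m; "eef_pos": TCP position; "ee_rot": TCP orientation; "force": force on the tool from outside, world axes, zero at the start; "wrist_torque": the same for the moment, N m; "grip_width": opening from 0.0 (shut) to 1.0 (fully open).
Only numpy, scipy, OpenCV 4.12 (cv2) and the standard library are available. Lean on these libraries where they do the work, as an engineer would, in place of code of your own. Each camera call takes 0.05 s, during which the arm holds its last target.

## Working session

There is one attempt and no reset: what is moved stays moved. The work goes in short steps, Python scripts to look and compute and a shell command to move; the robot and the scene stay as the last step left them, time stands still between calls to the robot, and variables do not carry over. Pictures are saved under pics/ and viewed, and the job is handed in when it is done.

```bash
mkdir -p pics; ls; python3 - <<'E'
from rig import monitor, vision, order, ctrl
import cv2, numpy as np
s=monitor.sense(); print(s)
print(ctrl.tcp_to_grasp)
for n in ("scene","top","wrist"):
    i=vision.camera_info(n); print(n,{k:(np.round(v,4).tolist()) for k,v in i.items()})
for n in ("top","scene"):
    p,d=vision.capture(n); cv2.imwrite(f"pics/{n}0.png",p[:,:,::-1]); np.save(f"{n}0.npy",d)
    np.save(f"{n}0c.npy",p)
E
```

```text
pics
{'time_s': 0.0, 'joints': array([-1.54538861e+00,  3.13482466e-01,  1.49843865e+00,  4.95803467e-05,
        1.33102202e+00, -2.23357143e-01]), 'dq': array([-0.00036386,  0.00072044,  0.00043007,  0.00117002, -0.00105271,
       -0.00016586]), 'tau': array([-5.77589199e-04, -4.12261534e+01, -2.59743655e+01, -2.10795697e-04,
        4.15896939e-03,  1.10229581e-05]), 'eef_pos': array([ 129.27416735, -508.5674923 ,  230.71788108]), 'ee_rot': array([-5.37573433e-04,  7.89365255e-01, -6.13923478e-01, -4.09329316e-04]), 'force': array([ 0.35581048, -0.94439943,  1.18628876]), 'wrist_torque': array([ 0.00277145, -0.01071663,  0.00787857]), 'grip_width': 1.0003048508591899}
18.700000000000003
scene {'fov_y': 45.2747, 'cx': 286.8631, 'cy': 200.1084, 'R': [[-0.4037, 0.9148, 0.0083], [0.5668, 0.2572, -0.7827], [-0.7181, -0.3113, -0.6224]], 't': [132.3843, -301.2053, 1680.1675]}
top {'fov_y': 53.9155, 'cx': 269.6515, 'cy': 210.7212, 'R': [[0.0264, -0.9996, 0.0094], [-0.9908, -0.0274, -0.1325], [0.1327, -0.0059, -0.9911]], 't': [64.4488, 546.537, 853.2633]}
wrist {'fov_y': 68.0792, 'cx': 281.0855, 'cy': 211.9312, 'hand_eye': [[1.0, 0.0006, 0.0008, -0.0367], [-0.0008, 0.9448, 0.3278, -84.4889], [-0.0006, -0.3278, 0.9448, -142.6842], [0.0, 0.0, 0.0, 1.0]]}
```

View pics/top0.png

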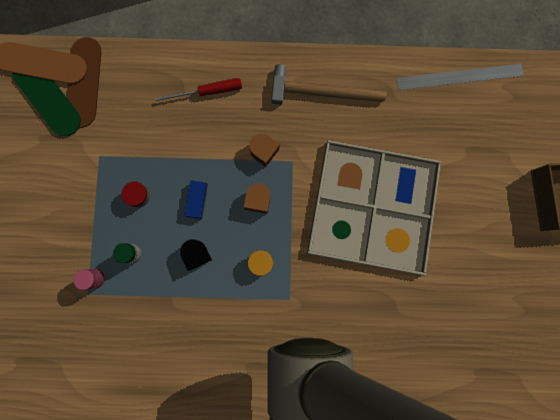

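View pics/scene0.png

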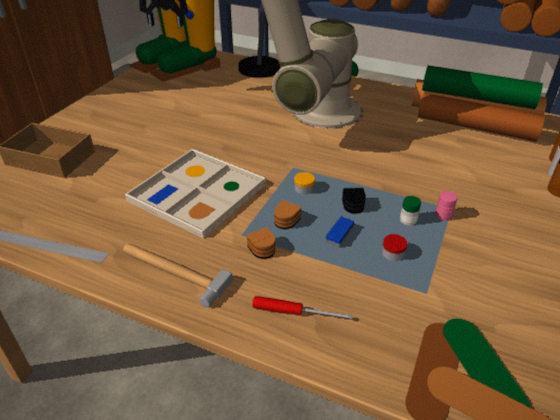

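The top view shows the mat with the red tin (134,194), stone (196,200), tan heel (258,197), green-capped pot (125,253), black heel (194,254) and yellow tin (260,263). A second tan heel at (264,149) is farther from the base. The pink look-alike is at (88,280). The tray outlines are heel (350,176), stone (406,185), pot (342,230) and tin (397,240).

```bash
cat > h.py <<'E'
import numpy as np, cv2
from rig import monitor, vision, order, ctrl
def cam(name, state=None):
    i=vision.camera_info(name); f=210/np.tan(np.radians(i['fov_y'])/2)
    if 'R' in i: R=np.array(i['R']);t=np.array(i['t']); return f,i['cx'],i['cy'],R.T,-R.T@t
    w,x,y,z=state['ee_rot']
    from scipy.spatial.transform import Rotation as Ro
    Rt=Ro.from_quat([x,y,z,w]).as_matrix(); H=np.array(i['hand_eye'])
    return f,i['cx'],i['cy'],Rt@H[:3,:3],Rt@H[:3,3]+state['eef_pos']
def onplane(c,uv,z):
    f,cx,cy,R,o=c; uv=np.atleast_2d(uv).astype(float)
    d=np.c_[(uv[:,0]-cx)/f,(uv[:,1]-cy)/f,np.ones(len(uv))]@R.T
    return o+d*((z-o[2])/d[:,2])[:,None]
def hsvmask(p,lo,hi):
    return cv2.inRange(cv2.cvtColor(p,cv2.COLOR_RGB2HSV),np.array(lo),np.array(hi))
def blobs(m,amin=60):
    cs,_=cv2.findContours(m,cv2.RETR_EXTERNAL,cv2.CHAIN_APPROX_NONE)
    return [c[:,0] for c in cs if cv2.contourArea(c)>amin]
def poly(P):
    P=np.ascontiguousarray(P[:,:2],np.float32); m=cv2.moments(P)
    c=(m['m10']/m['m00'],m['m01']/m['m00'])
    return np.round(c,1), cv2.minAreaRect(P), m['m00']
E
python3 - <<'E'
from h import *
p=np.load('top0c.npy'); d=np.load('top0.npy'); c=cam('top')
hsv=cv2.cvtColor(p,cv2.COLOR_RGB2HSV)
for n,(u,v) in dict(red=(134,194),stone=(196,200),heel=(258,190),pot=(123,253),black=(192,252),tin=(260,263),heel2=(264,145),ph=(350,176),ps=(406,185),pp=(342,230),pt=(397,240)).items():
    f,cx,cy,R,o=c; z=np.array([(u-cx)/f,(v-cy)/f,1])*d[v,u]
    print(n,hsv[v,u],np.round(R@z+o,0))
cols=dict(blue=((112,150,40),(125,255,255)),yel=((17,150,100),(28,255,255)),green=((60,120,25),(85,255,255)),tan=((5,120,70),(14,200,255)),red=((0,200,60),(3,255,255)))
for k,(lo,hi) in cols.items():
    for b in blobs(hsvmask(p,lo,hi)):
        if b[:,0].min()<90 or b[:,0].max()>445 or b[:,1].min()<130 or b[:,1].max()>300: continue
        z=7 if b[:,0].mean()>300 else dict(blue=24,yel=36,green=62,tan=38,red=36)[k]
        cc,r,a=poly(onplane(c,b,z)); print(k,b.mean(0).round(0),z,cc,np.round(r[1],0),round(r[2],1),round(a))
E
```

```text
red [  0 222  93] [572. 372.  39.]
stone [111 215  89] [566. 241.  22.]
heel [ 14 168 102] [589. 106.  37.]
pot [ 70 212  47] [445. 378.  62.]
black [120  51   5] [452. 241.  38.]
tin [ 19 210 142] [432.  97.  39.]
heel2 [ 13 170 102] [690.  95.  37.]
ph [ 13 171 103] [632. -99.  10.]
ps [110 212  90] [ 615. -226.    8.]
pp [ 70 213  49] [510. -82.   9.]
pt [ 19 213 139] [ 491. -204.    7.]
yel [260. 262.] 36 [433.8  96.9] [50. 51.] 1.5 2021
yel [397. 240.] 7 [ 490.9 -204.8] [52. 51.] 45.3 2062
green [124. 253.] 62 [446.2 377.9] [39. 44.] 28.7 1293
green [341. 229.] 7 [511.1 -80.5] [37. 38.] 45.9 1089
tan [257. 198.] 38 [573.5 106.5] [52. 57.] 80.9 2472
tan [350. 176.] 7 [633.3 -99.8] [51. 56.] 81.0 2393
tan [263. 146.] 38 [686.7  98. ] [57. 52.] 55.2 2523
red [134. 193.] 36 [574.6 373.7] [48. 52.] 1.6 1953
```

```bash
python3 - <<'E'
from h import *
p=np.load('top0c.npy'); c=cam('top'); print('cam o',c[4].round(0))
s=monitor.sense(); R=cam('wrist',s)[3]
from scipy.spatial.transform import Rotation as Ro
w,x,y,z=s['ee_rot']; X=Ro.from_quat([x,y,z,w]).as_matrix()[:,0]; print('toolx yaw',np.degrees(np.arctan2(X[1],X[0])))
cols=dict(blue=((105,150,50),(125,255,255)),tan=((5,120,70),(16,200,255)),black=((0,0,0),(180,255,14)),pink=((150,60,60),(179,200,255)))
for k,(lo,hi) in cols.items():
    for b in blobs(hsvmask(p,lo,hi),100):
        if b[:,0].min()<60 or b[:,0].max()>445 or b[:,1].min()<130 or b[:,1].max()>300: continue
        if k=='black' and not(170<b[:,0].mean()<220): continue
        z=7 if b[:,0].mean()>300 else dict(blue=24,tan=38,black=38,pink=62)[k]
        cc,r,a=poly(onplane(c,b,z)); print(k,b.mean(0).round(0),z,cc,np.round(r[0],1),np.round(r[1],0),round(r[2],1),round(a))
cv2.imwrite('pics/top_zoom.png',cv2.resize(p[130:310,60:450][:,:,::-1],None,fx=2,fy=2,interpolation=cv2.INTER_CUBIC))
E
```

```text
cam o [427.  84. 917.]
toolx yaw -75.74486247391232
blue [195. 199.] 24 [568.5 242.6] [568.4 242.7] [38. 80.] 83.4 2769
blue [405. 185.] 7 [ 615.3 -225. ] [ 615.3 -225. ] [33. 77.] 80.8 2342
black [194. 254.] 38 [447.8 236.9] [449.6 238.3] [58. 53.] 29.1 2561
pink [ 88. 279.] 62 [391.8 446.6] [392.8 446.4] [41. 59.] 20.0 1832
```

View pics/top_zoom.png

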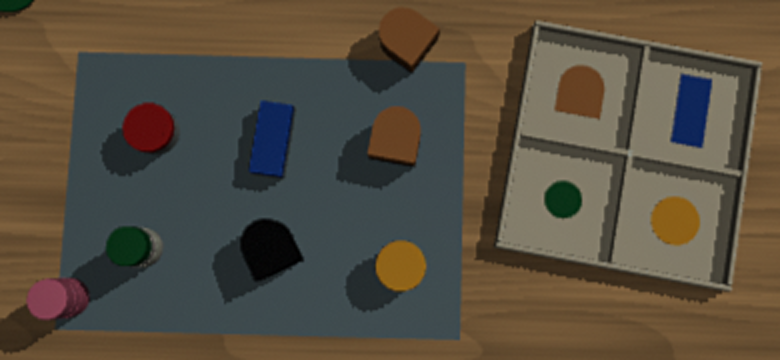

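```bash
python3 -m pendant '[[[-0.5,0.447,0.615,-0.05,-23.3],[-0.5,0.447,0.615,-0.05,-23.3],[-0.5,0.447,0.615,-0.05,-23.3],[-0.5,0.447,0.615,-0.05,-23.3],[-0.5,0.447,0.615,-0.05,-23.3],[-0.5,0.447,0.615,-0.05,-23.3],[-0.5,0.447,0.615,-0.05,-23.3],[-0.5,0.447,0.615,-0.05,-23.3],[-0.5,0.447,0.615,-0.05,-23.3],[-0.5,0.447,0.615,-0.05,-23.3],[-0.5,0.447,0.615,-0.05,-23.3],[-0.5,0.447,0.615,-0.05,-23.3],[-0.5,0.447,0.615,-0.05,-23.3],[-0.5,0.447,0.615,-0.05,-23.3],[-0.5,0.447,0.615,-0.05,-23.3],[-0.5,0.447,0.615,-0.05,-23.3],[-0.5,0.447,0.615,-0.05,-23.3],[-0.5,0.447,0.615,-0.05,-23.3]]]' 40; python3 - <<'E'
from h import *
s=monitor.sense(); print(s['time_s'],s['eef_pos'],s['joints'],s['grip_width'],s['force'])
p,d=vision.capture('wrist'); cv2.imwrite('pics/w1.png',p[:,:,::-1]); np.save('w1.npy',p)
c=cam('wrist',s); X=c[3]; 
for b in blobs(hsvmask(p,(5,120,60),(16,210,255)),800):
    cc,r,a=poly(onplane(c,b,38)); print(b.mean(0).round(0),cc,np.round(r[0],1),np.round(r[1],0),round(r[2],1),round(a))
E
```

```text
time_s: 1.9
eef_pos: [575.7, 105.3, 181.1]
ee_rot: [-0.0, -0.649, 0.761, 0.0]
force: [0.1, -0.6, -0.7]
grip_width: 0.75
1.9 [575.71461139 105.27460111 181.09630219] [-1.90122007e-02  4.85749079e-01  1.38045351e+00 -4.07201379e-04
  1.27628440e+00  1.71015794e+00] 0.7496519083016334 [ 0.0530496  -0.6221003  -0.70396955]
[416. 404.] [286.5 -18.4] [291.9 -27.4] [63. 66.] 80.9 2587
[146. 404.] [339.2 311.6] [347.2 318.6] [62. 66.] 80.9 2591
[286. 367.] [369.8 125.4] [358.3 133.4] [ 62. 177.] 0.2 6039
[  7. 345.] [446.  442.5] [445.6 437.5] [ 28. 110.] 64.5 1493
[281. 198.] [575.7 105.4] [578.5 105. ] [52. 62.] 81.0 2827
[483. 100.] [635.7 -81.5] [637.7 -81.9] [47. 51.] 81.0 2115
[331. 136.] [581.9  48.7] [584.6 -17. ] [723. 331.] 51.2 56115
```

View pics/w1.png

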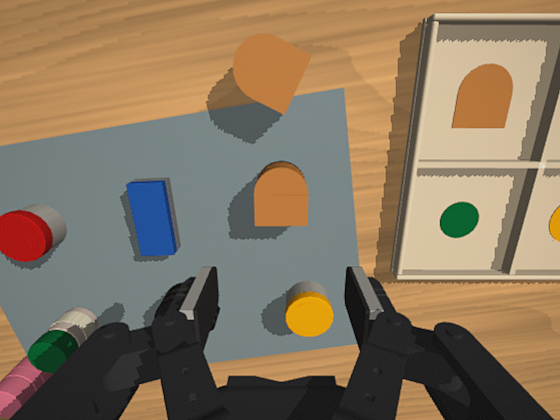

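```bash
python3 -m pendant '[[[-0.5,0,0,-0.05,0],[-0.5,0,0,-0.1,0],[-0.5,0,0,-0.14,0],[-0.5,0,0,-0.16,0],[-0.5,0,0,-0.173,0],[-0.5,0,0,-0.173,0],[-0.5,0,0,-0.173,0],[1,0,0,-0.173,0],[1,0,0,-0.173,0],[1,0,0,-0.173,0],[1,0,0,-0.173,0],[1,0,0,-0.173,0],[1,0,0,-0.173,0],[1,0,0,-0.173,0]]]' 40
```

```text
time_s: 3.35
eef_pos: [577.2, 106.0, 10.1]
ee_rot: [0.001, -0.649, 0.761, -0.001]
force: [-0.4, -1.3, 7.1]
grip_width: 0.596
```

```bash
python3 -m pendant '[[[1,0,0,0.03,0],[1,0,0,0.07,0],[1,0.005,-0.02,0.1,0],[1,0.015,-0.06,0.1,0],[1,0.03,-0.105,0.1,0],[1,0.045,-0.15,0.1,0],[1,0.055,-0.19,0.1,0],[1,0.06,-0.207,0.1,0],[1,0.06,-0.207,0.1,0],[1,0.06,-0.207,0.1,0]]]'; python3 - <<'E'
from h import *
s=monitor.sense(); p,d=vision.capture('wrist'); cv2.imwrite('pics/w2.png',p[:,:,::-1]); print(s['eef_pos'])
E
```

```text
time_s: 4.35
eef_pos: [636.0, -100.0, 108.4]
ee_rot: [0.0, -0.649, 0.761, 0.0]
force: [0.0, 0.3, -2.4]
grip_width: 0.602
[636.04294251 -99.99509092 108.38309724]
```

View pics/w2.png

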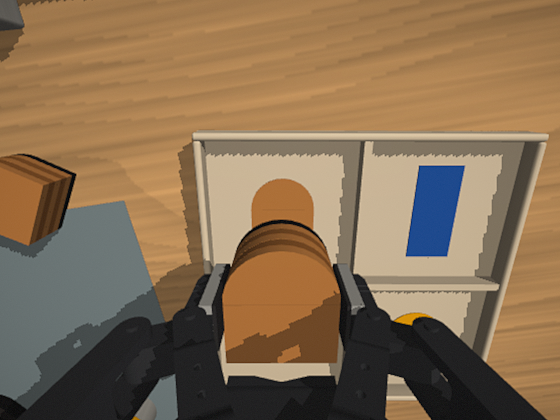

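```bash
python3 -m pendant '[[[1,0,0,-0.04,0],[1,0,0,-0.07,0],[1,0,0,-0.085,0],[1,0,0,-0.091,0],[1,0,0,-0.092,0],[1,0,0,-0.092,0],[1,0,0,-0.092,0]]]'
```

```text
time_s: 5.1
eef_pos: [636.9, -101.0, 17.6]
ee_rot: [0.001, -0.649, 0.761, -0.001]
force: [-0.8, -0.4, -1.4]
grip_width: 0.6
```

```bash
python3 -m pendant '[[[1,0,0,-0.0015,0],[1,0,0,-0.0015,0],[-0.45,0,0,-0.0015,0],[-0.45,0,0,-0.0015,0],[-0.45,0,0,-0.0015,0],[-0.45,0,0,-0.0015,0],[-0.45,0,0,0.03,0],[-0.45,0,0,0.07,0],[-0.45,0,0,0.115,0],[-0.45,0,0,0.16,0],[-0.45,0,0,0.16,0]]]'; python3 - <<'E'
from h import *
s=monitor.sense(); p,d=vision.capture('wrist'); cv2.imwrite('pics/w3.png',p[:,:,::-1]); print(s['eef_pos'],s['joints'])
c=cam('wrist',s)
q,_=vision.capture('top'); cv2.imwrite('pics/t3.png',q[:,:,::-1])
for b in blobs(hsvmask(p,(5,120,60),(16,210,255)),800):
    cc,r,a=poly(onplane(c,b,44)); print(b.mean(0).round(0),cc,np.round(r[0],1),np.round(r[1],0),round(r[2],1),round(a))
E
```

```text
time_s: 6.2
eef_pos: [638.5, -101.6, 183.3]
ee_rot: [0.003, -0.649, 0.761, -0.005]
force: [0.6, 0.2, 0.4]
grip_width: 0.722
[ 638.54427055 -101.55423713  183.34930138] [-3.38582647e-01  6.13132045e-01  1.16928531e+00  1.68270963e-05
  1.34732474e+00  1.38994647e+00]
[413. 404.] [ 361.1 -219.8] [ 366.3 -228.6] [61. 65.] 80.8 2511
[280. 204.] [ 635.5 -101.1] [ 638.8 -101.6] [52. 63.] 80.9 2822
[282. 171.] [ 643.8 -153.1] [ 573.6 -130.2] [612. 445.] 81.0 95204
```

View pics/w3.png

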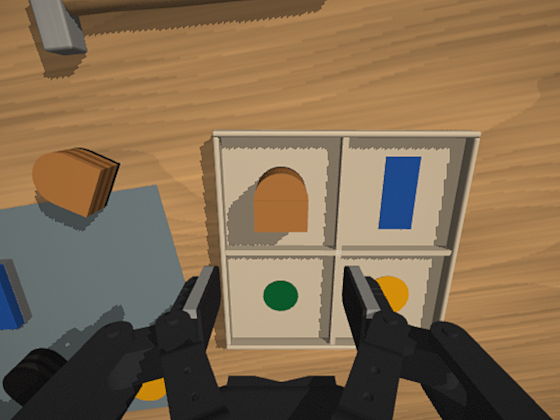

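```bash
python3 - <<'E'
from h import *
s=monitor.sense(); p,d=vision.capture('wrist');print(s['eef_pos'])
c=cam('wrist',s)
for k,lo,hi in(('b',(105,150,50),(125,255,255)),('y',(17,180,100),(28,255,255)),('g',(60,120,25),(85,255,255))):
  for b in blobs(hsvmask(p,lo,hi),300):
    cc,r,a=poly(onplane(c,b,7)); print(k,b.mean(0).round(0),cc,np.round(r[0],1),np.round(r[1],0),round(r[2],1),round(a))
E
```

```text
[ 636.44043686 -100.89972796  176.94083476]
b [  5. 301.] [544.1 243.8] [552.7 235.8] [23. 86.] 64.6 1061
b [402. 190.] [ 615.7 -225.2] [ 615.2 -225.1] [35. 79.] 80.9 2635
y [151. 390.] [393.1 111.3] [392.5 112.6] [32. 50.] 9.7 1043
y [394. 291.] [ 494.5 -213.8] [ 495.4 -215.4] [53. 30.] 21.5 1239
g [281. 295.] [511.  -80.9] [511.1 -80.7] [39. 38.] 81.0 1209
```

```bash
python3 -m pendant '[[[-0.3,-0.068,0.3435,-0.01,2.4],[-0.3,-0.068,0.3435,-0.01,2.4],[-0.3,-0.068,0.3435,-0.01,2.4],[-0.3,-0.068,0.3435,-0.01,2.4],[-0.3,-0.068,0.3435,-0.01,2.4],[-0.3,-0.068,0.3435,-0.01,2.4],[-0.3,-0.068,0.3435,-0.01,2.4],[-0.3,-0.068,0.3435,-0.01,2.4],[-0.3,-0.068,0.3435,-0.01,2.4],[-0.3,-0.068,0.3435,-0.01,2.4]]]'; python3 - <<'E'
from h import *
s=monitor.sense(); p,d=vision.capture('wrist');print(s['eef_pos'],s['joints'][5])
cv2.imwrite('pics/w4.png',p[:,:,::-1])
c=cam('wrist',s)
for k,lo,hi in(('b',(105,150,50),(125,255,255)),):
  for b in blobs(hsvmask(p,lo,hi),300):
    cc,r,a=poly(onplane(c,b,24)); print(k,b.mean(0).round(0),cc,np.round(r[0],1),np.round(r[1],0),round(r[2],1),round(a))
E
```

```text
time_s: 7.35
eef_pos: [568.3, 241.7, 165.3]
ee_rot: [-0.001, -0.665, 0.747, 0.0]
force: [0.4, -0.6, 0.3]
grip_width: 0.648
[568.25944203 241.6544767  165.26354834] 1.900549413296349
b [280. 195.] [569.3 242.7] [568.9 242.7] [35. 80.] 83.3 2707
```

View pics/w4.png

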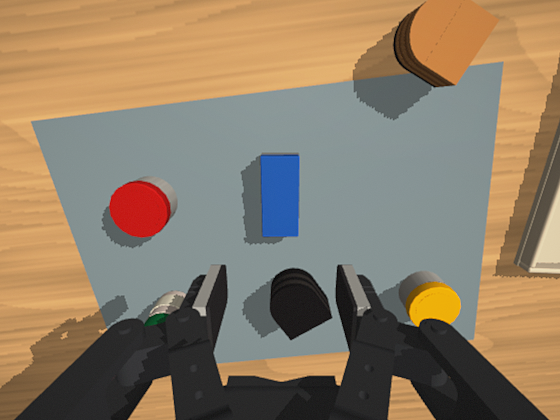

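```bash
python3 -m pendant '[[[-0.3,0,0,-0.05,0],[-0.3,0,0,-0.1,0],[-0.3,0,0,-0.135,0],[-0.3,0,0,-0.152,0],[-0.3,0,0,-0.16,0],[-0.3,0,0,-0.163,0],[-0.3,0,0,-0.163,0],[-0.3,0,0,-0.163,0],[1,0,0,-0.163,0],[1,0,0,-0.163,0],[1,0,0,-0.163,0],[1,0,0,-0.163,0],[1,0,0,-0.163,0],[1,0,0,-0.163,0],[1,0,0,-0.163,0]]]' 40
```

```text
time_s: 8.9
eef_pos: [568.8, 242.8, 4.3]
ee_rot: [0.001, -0.665, 0.747, -0.0]
force: [-1.0, -0.1, 5.5]
grip_width: 0.412
```

```bash
python3 -m pendant '[[[1,0,0,0.03,0],[1,0,0,0.07,0],[1,0.002,-0.02,0.1,0],[1,0.006,-0.06,0.1,0],[1,0.01,-0.105,0.1,-1],[1,0.015,-0.15,0.1,-2.4],[1,0.02,-0.2,0.1,-2.4],[1,0.025,-0.25,0.1,-2.4],[1,0.03,-0.3,0.1,-2.4],[1,0.035,-0.35,0.1,-2.4],[1,0.04,-0.4,0.1,-2.4],[1,0.044,-0.44,0.1,-2.4],[1,0.046,-0.46,0.1,-2.4],[1,0.0464,-0.468,0.1,-2.4],[1,0.0464,-0.468,0.1,-2.4],[1,0.0464,-0.468,0.1,-2.4]]]'; python3 - <<'E'
from h import *
s=monitor.sense(); p,d=vision.capture('wrist'); cv2.imwrite('pics/w5.png',p[:,:,::-1]); print(s['eef_pos'])
E
```

```text
time_s: 10.5
eef_pos: [614.6, -223.9, 103.1]
ee_rot: [-0.0, -0.65, 0.76, 0.0]
force: [-0.6, 1.0, -1.5]
grip_width: 0.413
[ 614.62089205 -223.91933624  103.10871476]
```

View pics/w5.png

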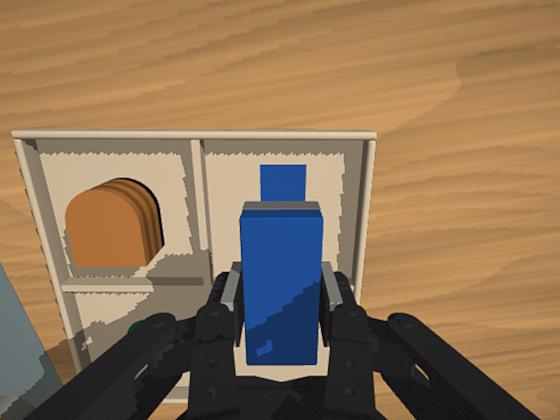

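```bash
python3 -m pendant '[[[1,0,0,-0.04,0],[1,0,0,-0.07,0],[1,0,0,-0.085,0],[1,0,0,-0.092,0],[1,0,0,-0.094,0],[1,0,0,-0.094,0],[1,0,0,-0.094,0],[1,0,0,-0.094,0],[-0.2,0,0,-0.094,0],[-0.2,0,0,-0.094,0],[-0.2,0,0,-0.094,0],[-0.2,0,0,-0.094,0],[-0.2,0,0,-0.094,0],[-0.2,0,0,-0.06,0],[-0.2,0,0,-0.02,0],[-0.2,0,0,0.03,0],[-0.2,0,0,0.06,0],[-0.2,0,0,0.07,0],[-0.2,0,0,0.07,0],[-0.2,0,0,0.07,0]]]'; python3 - <<'E'
from h import *
s=monitor.sense(); p,d=vision.capture('wrist');print(s['eef_pos'],s['joints'][5],s['force'])
cv2.imwrite('pics/w6.png',p[:,:,::-1])
c=cam('wrist',s)
for k,lo,hi in(('b',(105,150,50),(125,255,255)),):
  for b in blobs(hsvmask(p,lo,hi),300):
    cc,r,a=poly(onplane(c,b,30)); print(k,b.mean(0).round(0),cc,np.round(r[0],1),np.round(r[1],0),round(r[2],1),round(a))
E
```

```text
time_s: 12.55
eef_pos: [614.1, -225.0, 171.3]
ee_rot: [-0.0, -0.649, 0.761, 0.001]
force: [-0.3, 0.1, -0.2]
grip_width: 0.599
[ 614.09556579 -225.02570216  171.33456152] 1.1986818239593664 [-0.3353312   0.13881303 -0.19640714]
b [282. 194.] [ 615.9 -225.8] [ 615.9 -225.8] [35. 79.] 81.0 2667
```

View pics/w6.png

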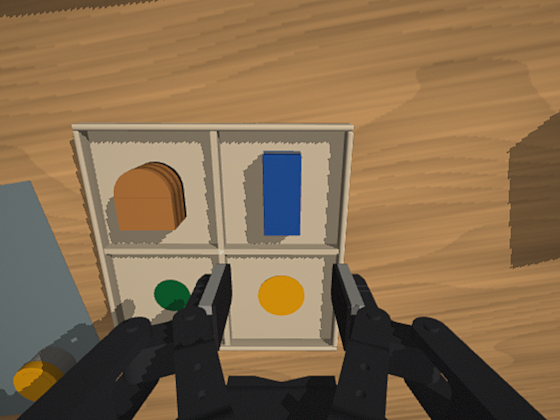

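```bash
python3 -m pendant '[[[-0.6,-0.181,0.322,0,0],[-0.6,-0.181,0.322,0,0],[-0.6,-0.181,0.322,0,0],[-0.6,-0.181,0.322,0,0],[-0.6,-0.181,0.322,0,0],[-0.6,-0.181,0.322,0,0],[-0.6,-0.181,0.322,0,0],[-0.6,-0.181,0.322,0,0],[-0.6,-0.181,0.322,0,0],[-0.6,-0.181,0.322,0,0],[-0.6,-0.181,0.322,0,0]]]'; python3 - <<'E'
from h import *
s=monitor.sense(); p,d=vision.capture('wrist');print(s['eef_pos'],s['joints'])
cv2.imwrite('pics/w7.png',p[:,:,::-1])
c=cam('wrist',s)
for k,lo,hi in(('y',(17,180,100),(28,255,255)),):
  for b in blobs(hsvmask(p,lo,hi),300):
    cc,r,a=poly(onplane(c,b,36)); print(k,b.mean(0).round(0),cc,np.round(r[0],1),np.round(r[1],0),round(r[2],1),round(a))
E
```

```text
time_s: 13.7
eef_pos: [434.1, 95.8, 172.7]
ee_rot: [-0.0, -0.649, 0.761, 0.0]
force: [-0.1, -0.5, 0.1]
grip_width: 0.799
[434.08090668  95.77156762 172.74531905] [-4.74788284e-02  1.96563260e-01  1.81163145e+00 -1.48890053e-04
  1.13429525e+00  1.68246395e+00]
y [280. 198.] [434.3  96.2] [434.1  96.1] [52. 54.] 80.9 2179
```

View pics/w7.png

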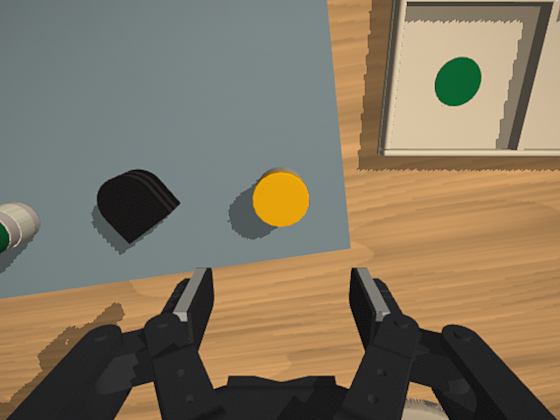

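```bash
python3 -m pendant '[[[-0.6,0,0,-0.05,0],[-0.6,0,0,-0.1,0],[-0.6,0,0,-0.135,0],[-0.6,0,0,-0.152,0],[-0.6,0,0,-0.16,0],[-0.6,0,0,-0.163,0],[-0.6,0,0,-0.163,0],[-0.6,0,0,-0.163,0],[1,0,0,-0.163,0],[1,0,0,-0.163,0],[1,0,0,-0.163,0],[1,0,0,-0.163,0],[1,0,0,-0.163,0],[1,0,0,-0.163,0],[1,0,0,-0.163,0]]]' 45
```

```text
time_s: 15.25
eef_pos: [434.2, 96.6, 11.3]
ee_rot: [0.001, -0.649, 0.761, -0.001]
force: [-2.5, -0.8, 8.6]
grip_width: 0.611
```

```bash
python3 -m pendant '[[[1,0,0,0.03,0],[1,0,0,0.07,0],[1,0.004,-0.02,0.1,0],[1,0.011,-0.06,0.1,0],[1,0.02,-0.105,0.1,0],[1,0.028,-0.15,0.1,0],[1,0.038,-0.2,0.1,0],[1,0.047,-0.25,0.1,0],[1,0.054,-0.285,0.1,0],[1,0.0568,-0.3015,0.1,0],[1,0.0568,-0.3015,0.1,0],[1,0.0568,-0.3015,0.1,0]]]'; python3 - <<'E'
from h import *
s=monitor.sense(); p,d=vision.capture('wrist'); cv2.imwrite('pics/w8.png',p[:,:,::-1]); print(s['eef_pos'])
E
```

```text
time_s: 16.45
eef_pos: [490.1, -203.8, 110.1]
ee_rot: [-0.0, -0.649, 0.761, 0.001]
force: [-0.1, 0.5, -2.5]
grip_width: 0.613
[ 490.13307123 -203.76908674  110.1426005 ]
```

View pics/w8.png

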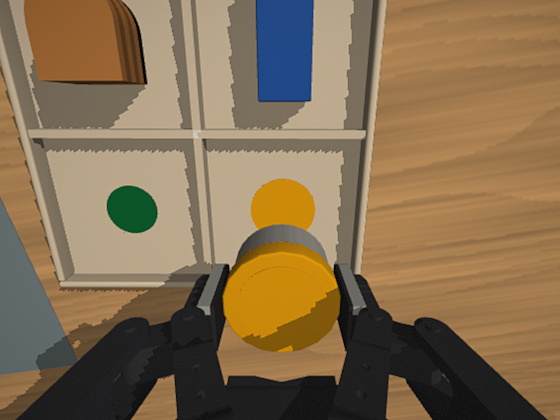

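The tin is held upright over the yellow outline (283,205). Lowering and releasing it now.

```bash
python3 -m pendant '[[[1,0,0,-0.04,0],[1,0,0,-0.07,0],[1,0,0,-0.085,0],[1,0,0,-0.092,0],[1,0,0,-0.094,0],[1,0,0,-0.094,0],[1,0,0,-0.094,0],[1,0,0,-0.094,0],[-0.5,0,0,-0.094,0],[-0.5,0,0,-0.094,0],[-0.5,0,0,-0.094,0],[-0.5,0,0,-0.094,0],[-0.5,0,0,-0.094,0],[-0.5,0,0,-0.06,0],[-0.5,0,0,-0.02,0],[-0.5,0,0,0.03,0],[-0.5,0,0,0.06,0],[-0.5,0,0,0.07,0],[-0.5,0,0,0.07,0],[-0.5,0,0,0.07,0]]]'; python3 - <<'E'
from h import *
s=monitor.sense(); p,d=vision.capture('wrist');print(s['eef_pos'],s['joints'][5],s['force'])
cv2.imwrite('pics/w9.png',p[:,:,::-1])
c=cam('wrist',s)
for k,lo,hi in(('y',(17,180,100),(28,255,255)),):
  for b in blobs(hsvmask(p,lo,hi),300):
    cc,r,a=poly(onplane(c,b,42)); print(k,b.mean(0).round(0),cc,np.round(r[0],1),np.round(r[1],0),round(r[2],1),round(a))
E
```

```text
time_s: 18.5
eef_pos: [489.9, -204.5, 178.7]
ee_rot: [-0.0, -0.649, 0.761, 0.001]
force: [-0.7, -0.2, -1.3]
grip_width: 0.752
[ 489.90970887 -204.51182704  178.69269155] 1.1124218541232118 [-0.66333084 -0.19584024 -1.2898426 ]
y [281. 194.] [ 493.4 -205.1] [ 493.5 -204.5] [52. 59.] 82.6 2392
```

View pics/w9.png

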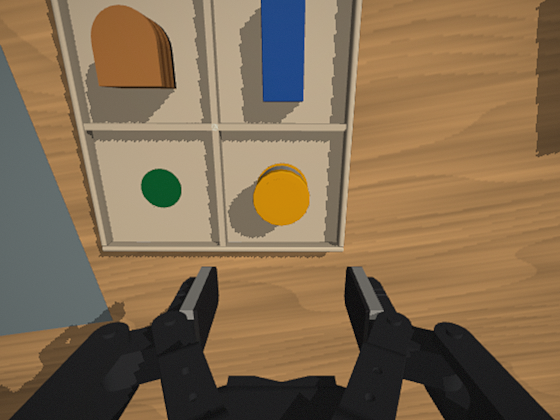

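```bash
python3 -m pendant '[[[-0.4,-0.044,0.582,0.01,0],[-0.4,-0.044,0.582,0.01,0],[-0.4,-0.044,0.582,0.01,0],[-0.4,-0.044,0.582,0.01,0],[-0.4,-0.044,0.582,0.01,0],[-0.4,-0.044,0.582,0.01,0],[-0.4,-0.044,0.582,0.01,0],[-0.4,-0.044,0.582,0.01,0],[-0.4,-0.044,0.582,0.01,0],[-0.4,-0.044,0.582,0.01,0],[-0.4,-0.044,0.582,0.01,0],[-0.4,-0.044,0.582,0.01,0],[-0.4,-0.044,0.582,0.01,0],[-0.4,-0.044,0.582,0.01,0],[-0.4,-0.044,0.582,0.01,0],[-0.4,-0.044,0.582,0.01,0]]]'; python3 - <<'E'
from h import *
s=monitor.sense(); p,d=vision.capture('wrist');print(s['eef_pos'],s['joints'])
cv2.imwrite('pics/w10.png',p[:,:,::-1])
c=cam('wrist',s)
for k,lo,hi,z in(('g',(60,120,25),(85,255,255),62),('pink',(150,60,60),(179,200,255),62)):
  for b in blobs(hsvmask(p,lo,hi),300):
    cc,r,a=poly(onplane(c,b,z)); print(k,b.mean(0).round(0),cc,np.round(r[0],1),np.round(r[1],0),round(r[2],1),round(a))
E
```

```text
time_s: 20.15
eef_pos: [446.8, 376.1, 190.0]
ee_rot: [-0.0, -0.649, 0.761, 0.0]
force: [-0.1, 0.3, -0.1]
grip_width: 0.7
[446.76822863 376.10363959 190.01987105] [ 4.99290398e-01  4.75185826e-01  1.37270548e+00 -9.75696911e-05
  1.29432470e+00  2.22946476e+00]
g [278. 201.] [447.9 378.7] [448.1 378.4] [40. 44.] 68.6 1347
pink [216. 256.] [406.  445.4] [404.5 446.7] [41. 61.] 60.0 1683
```

View pics/w10.png

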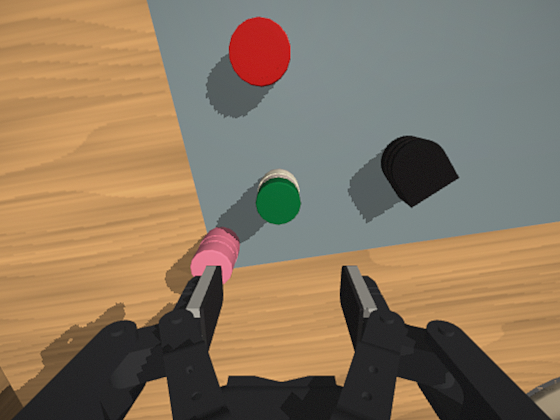

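```bash
python3 -m pendant '[[[-0.4,0.0005,0.001,-0.05,0],[-0.4,0.0005,0.001,-0.1,0],[-0.4,0.0005,0.001,-0.135,0],[-0.4,0.0005,0.001,-0.155,0],[-0.4,0.0005,0.001,-0.167,0],[-0.4,0.0005,0.001,-0.17,0],[-0.4,0.0005,0.001,-0.17,0],[-0.4,0.0005,0.001,-0.17,0],[1,0.0005,0.001,-0.17,0],[1,0.0005,0.001,-0.17,0],[1,0.0005,0.001,-0.17,0],[1,0.0005,0.001,-0.17,0],[1,0.0005,0.001,-0.17,0],[1,0.0005,0.001,-0.17,0],[1,0.0005,0.001,-0.17,0],[1,0.0005,0.001,-0.17,0]]]' 40
```

```text
time_s: 21.8
eef_pos: [447.5, 378.5, 21.5]
ee_rot: [0.001, -0.649, 0.761, -0.0]
force: [-1.5, -0.5, 7.5]
grip_width: 0.486
```

```bash
python3 -m pendant '[[[1,0,0,0.03,0],[1,0,0,0.07,0],[1,0.003,-0.02,0.1,0],[1,0.008,-0.06,0.1,0],[1,0.014,-0.105,0.1,0],[1,0.021,-0.15,0.1,0],[1,0.028,-0.2,0.1,0],[1,0.035,-0.25,0.1,0],[1,0.042,-0.3,0.1,0],[1,0.049,-0.35,0.1,0],[1,0.056,-0.4,0.1,0],[1,0.061,-0.435,0.1,0],[1,0.063,-0.452,0.1,0],[1,0.064,-0.459,0.1,0],[1,0.064,-0.459,0.1,0],[1,0.064,-0.459,0.1,0]]]'; python3 - <<'E'
from h import *
s=monitor.sense(); p,d=vision.capture('wrist'); cv2.imwrite('pics/w11.png',p[:,:,::-1]); print(s['eef_pos'])
E
```

```text
time_s: 23.4
eef_pos: [510.8, -79.8, 120.2]
ee_rot: [-0.0, -0.649, 0.76, 0.0]
force: [0.0, 0.4, -2.0]
grip_width: 0.482
[510.75760795 -79.81979448 120.2321635 ]
```

View pics/w11.png

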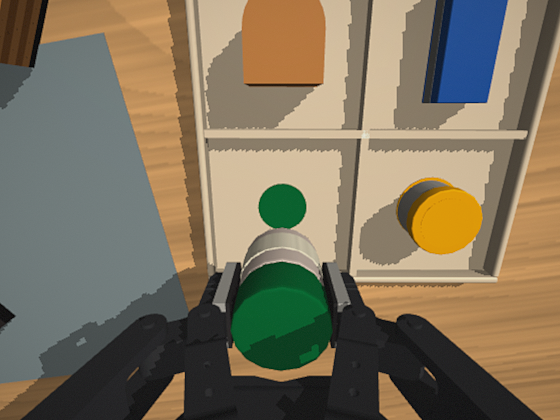

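The pot is held upright in front of its green outline (282,205). The tin, heel and stone are all standing in place.

```bash
python3 -m pendant '[[[1,0,0,-0.04,0],[1,0,0,-0.07,0],[1,0,0,-0.085,0],[1,0,0,-0.092,0],[1,0,0,-0.094,0],[1,0,0,-0.094,0],[1,0,0,-0.094,0],[1,0,0,-0.094,0],[-0.3,0,0,-0.094,0],[-0.3,0,0,-0.094,0],[-0.3,0,0,-0.094,0],[-0.3,0,0,-0.094,0],[-0.3,0,0,-0.094,0],[-0.3,0,0,-0.06,0],[-0.3,0,0,-0.02,0],[-0.3,0,0,0.03,0],[-0.3,0,0,0.07,0],[-0.3,0,0,0.1,0],[-0.3,0,0,0.1,0],[-0.3,0,0,0.1,0]]]'; python3 - <<'E'
from h import *
s=monitor.sense(); p,d=vision.capture('wrist');print(s['eef_pos'],s['joints'][5],s['force'])
cv2.imwrite('pics/w12.png',p[:,:,::-1])
c=cam('wrist',s)
for k,lo,hi,z in(('g',(60,120,25),(85,255,255),68),):
  for b in blobs(hsvmask(p,lo,hi),300):
    cc,r,a=poly(onplane(c,b,z)); print(k,b.mean(0).round(0),cc,np.round(r[0],1),np.round(r[1],0),round(r[2],1),round(a))
E
```

```text
time_s: 25.45
eef_pos: [510.9, -80.8, 220.1]
ee_rot: [0.0, -0.649, 0.761, -0.0]
force: [1.1, 0.0, -0.1]
grip_width: 0.653
[510.87275565 -80.83050477 220.11131159] 1.345001752879674 [ 1.12522751  0.04916061 -0.12489525]
g [280. 194.] [511.5 -80.5] [511.7 -80.2] [43. 39.] 1.0 1309
```

View pics/w12.png

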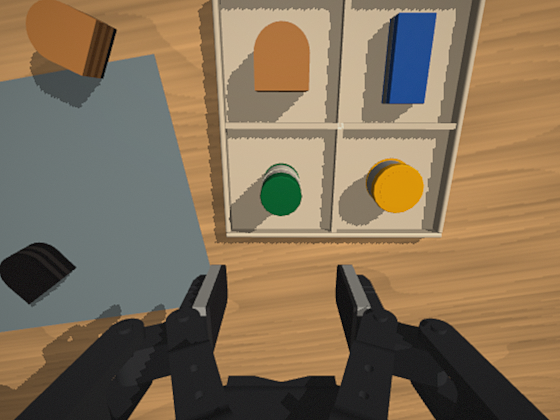

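All four are in place. I'll move the arm clear of the top camera for an independent check.

```bash
python3 -m pendant '[[[-0.3,-0.15,-0.33,0.03,0],[-0.3,-0.15,-0.33,0.03,0],[-0.3,-0.15,-0.33,0.03,0],[-0.3,-0.15,-0.33,0.03,0],[-0.3,-0.15,-0.33,0.03,0],[-0.3,-0.15,-0.33,0.03,0],[-0.3,-0.15,-0.33,0.03,0],[-0.3,-0.15,-0.33,0.03,0],[-0.3,-0.15,-0.33,0.03,0],[-0.3,-0.15,-0.33,0.03,0]]]'; python3 - <<'E'
from h import *
p,d=vision.capture('top'); cv2.imwrite('pics/t13.png',p[:,:,::-1]); c=cam('top')
cols=dict(blue=((105,150,50),(125,255,255)),yel=((17,150,100),(28,255,255)),green=((60,120,25),(85,255,255)),tan=((5,120,70),(14,200,255)),red=((0,200,60),(3,255,255)),black=((0,0,0),(180,255,14)))
for k,(lo,hi) in cols.items():
    for b in blobs(hsvmask(p,lo,hi)):
        if b[:,0].min()<90 or b[:,0].max()>445 or b[:,1].min()<130 or b[:,1].max()>300: continue
        if k=='black' and not(170<b[:,0].mean()<220): continue
        z=dict(blue=24,yel=36,green=62,tan=38,red=36,black=38)[k]+(6 if b[:,0].mean()>300 else 0)
        cc,r,a=poly(onplane(c,b,z)); print(k,b.mean(0).round(0),z,cc,np.round(r[1],0),round(r[2],1),round(a))
E
```

```text
time_s: 26.5
eef_pos: [361.3, -409.8, 249.2]
ee_rot: [0.0, -0.649, 0.761, 0.001]
force: [0.2, 0.1, 0.2]
grip_width: 0.652
blue [409. 184.] 30 [ 614.3 -224.7] [35. 78.] 81.1 2463
yel [402. 239.] 42 [ 490.3 -204.2] [49. 51.] 1.5 1985
green [346. 228.] 68 [509.2 -78.9] [37. 37.] 0.3 1096
tan [353. 173.] 44 [633.6 -99.9] [51. 57.] 80.8 2428
tan [263. 146.] 38 [686.9  97.8] [57. 52.] 55.2 2526
red [134. 193.] 36 [574.6 373.8] [48. 52.] 1.6 1943
black [194. 254.] 38 [447.9 237. ] [57. 53.] 28.2 2561
```

View pics/t13.png

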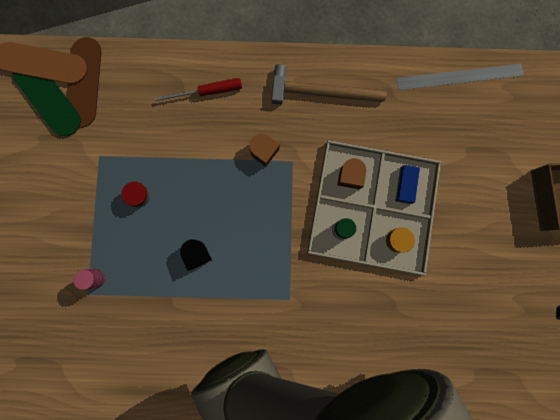

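The top view shows the heel (353,173), stone (409,184), pot (346,228) and tin (402,239) each centred in its own compartment. The black heel (194,254) and red tin (134,193) have not moved.

```bash
python3 -c "
from rig import order; print(order.finish_job())"
```

```text
the job is handed in; nothing more can be done
None
```

The tan heel (the one nearer the base), the blue stone, the yellow-lidded tin and the green-capped pot are each in their own compartment. I released and handed in the job at about 26.5 s of the 118 s allowed; no verdict was reported.

- **Placing:** in the final top-camera check, each of the four lay within about 3 mm of the centre of its outline, upright. The stone was within about 0.01 rad of its outline's direction.
- **Left alone:** the black heel and red-lidded tin measured within 0.2 mm of their starts. The second tan heel and the pink pot were not touched.
- **Disagreements:** the wrist and top cameras differed by up to about 3 mm on the same item. Some of that comes from side faces showing in the colour masks, and the calibration is only good to about 2 mm. No check failed.

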